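Level the riser shelf with a spirit level and its sprung foot

TASK

The little riser shelf has to stand level before the snack tower goes on it. Lift the spirit level up off its post, lay it lengthwise on the shelf beside the black foot knob and press it down firmly so it beds, then let go of it; now take the foot knob, push it right down and, while pushing, turn it until the bubble stands in the middle between its two lines. Finish while still holding the knob pushed right down with the bubble centred (the shelf springs up again if you let go), and leave the mug, the ramekin and the tongs where they are.

Things in the scene. Friction and masses are not known exactly. Their poses are not given: they have to be found in the camera images.
- level: aluminium spirit level, a bar 36 wide (x), 170 long (y), 30 high (z), about 0.2 kg, origin centre of underside. It hangs by an upright 20 mm hole through its middle on the stand's post, resting level on the collar. Vial on top, centred 51 mm from the middle towards +y: yellow window 56 mm long, white bubble 14 mm long, two black lines 10 mm either side of the vial's centre.
- bubble (a joint): position of the bubble along the level's +y from the centre of the vial, in m, -0.018 to 0.018. It floats to the higher end: about 3.5 mm for each 0.01 rad of slope, settling in about 1 s.
- stand: fixed turned-wood stand, foot 90 mm across, with a collar 30 mm across whose top is 60 mm above the table, and on it a steel post 10 mm thick; origin at the centre of its underside.
- post_tip (a point): top end of the stand's post, 108 mm above the table, 18 mm above the top of the hanging level.
- shelf: riser's beech board, 130 wide (x), 300 long (y), 16 thick, top about 75 mm up. Origin on the hinge at its +y end; foot end -y. It slopes about its x only, up to 0.06 rad. With the foot pushed down the foot end starts 0.015 to 0.042 rad too low; let go, a spring lifts it 0.038 rad. When pressed the board yields up to 10 mm at the foot end, less near the hinge.
- shelf_spot (a point): on the board's top face, 95 mm from the hinge towards the foot: where the middle of the level is to lie (anywhere within 45 mm of it will do), axes as the shelf's. The knob's axis is 165 mm further towards the foot end (its -y).
- foot_knob: round black fluted knob of the levelling foot, 32 mm across, 30 mm high, upright over the shelf's -y end; origin centre of underside. Turned clockwise seen from above it raises the foot end of the shelf by 0.032 rad per rad of turn (0.5 to 1.3 rad are needed), stays as turned (friction 0.08 N m) and keeps its height as it turns.
- knob_top (a point): centre of the knob's top face, about 128 mm above the table when let go and 118 mm when pushed right down.
- rail (a joint): how far the knob is pushed down against its spring: the angle in rad of the sprung rail that carries shelf and knob, 0 let go, 0.0385 right down against the stop (10 mm lower at the knob), which takes about 5 to 8 N at the knob. The knob leans by the same angle when let go and is upright when right down.
- mug: bystander: red enamel mug, 82 mm wide, 85 mm high; origin at the centre of its underside; leave it alone
- ramekin: bystander: glass ramekin, 84 mm wide, 45 mm high; origin at the centre of its underside; leave it alone
- tongs: bystander: steel tongs lying flat, 250 mm long, 14 mm high; origin at the centre of its underside; leave it alone
Not all that is in view belongs to the job. There is more than one size of the level; the job needs the largest.

How it is judged:
On the way, in this order (a step that is already met when the one before it is completed fails the run):
1. the level is lifted up clear of its post (z of level in the frame of post_tip above 0 m and contact force between level and stand below 0.1 N), for 0.1 s.
2. the level lies lengthwise on the shelf and is pressed down on it (x of level in the frame of shelf_spot between -0.045 and 0.045 m and y of level in the frame of shelf_spot between -0.045 and 0.06 m and z of level in the frame of shelf_spot between -0.005 and 0.005 m and angle between the y axis of level and the y axis of shelf_spot, either way round below 0.21 rad and angle between the z axis of level and the z axis of shelf_spot, either way round below 0.04 rad and contact force between level and shelf above 4 N), for 0.2 s.
3. the level is let go, and the foot knob is held and pushed right down (contact force between the fingers and level below 0.1 N and contact force between the fingers and foot_knob above 2 N and value of joint rail above 0.034 rad), for 0.1 s.
At the end, for the whole second after the job is handed in: The fingers hold the foot knob pushed right down (at least 0.034 of 0.0385 rad); the level, untouched by the arm, lies flat and at rest lengthwise on the shelf (within 12 degrees, its middle within about 45 mm of the marked spot), and the bubble is within 3 mm of the vial's centre (all of step 3 and x of level in the frame of shelf_spot between -0.045 and 0.045 m and y of level in the frame of shelf_spot between -0.045 and 0.06 m and z of level in the frame of shelf_spot between -0.005 and 0.005 m and angle between the y axis of level and the y axis of shelf_spot, either way round below 0.21 rad and angle between the z axis of level and the z axis of shelf_spot, either way round below 0.04 rad and value of joint bubble between -0.003 and 0.003 m and contact force between the arm and level below 0.1 N and contact force between level and shelf above 0.8 N and linear speed of level below 0.02 m/s); the arm keeps its last pose, push and grip.
It fails at once if the mug, ramekin or tongs are pushed more than 30 mm from their place (distance of any of mug, ramekin, tongs from where it was at the start of the episode above 0.03 m).
It also fails if it takes over 62 s, if anything falls off the work surface, if the arm or the gripper's body presses on something with over 40 N, if the wrist force passes 120 N, or if a joint passes its speed limit or range.

ROBOT

A 7-joint arm with a two-finger parallel gripper is mounted at the origin on the work surface. World frame = base frame: x ahead of the robot, y to its left, z up, the work surface at z = 0. Lengths are in m, angles in rad, forces in N, time in s.
With the tool pointing down it reaches from about 0.4 to 0.875 m from the base axis. Payload 19.3 kg.
Tool frame: the origin (TCP) lies midway between the tips of the shut fingers; the grasp point (between the pads) lies 19 mm behind it; z points along the fingers, y is the line along which they close (so a half turn about z gives the same grasp; the last joint's range is limited). The gripper opens to 85 mm and grips with 20 to 120 N. Pads are 22 mm wide; open, the fingers measure 114 mm over their backs; the gripper's body (76 mm by 85 mm) begins 54 mm behind the grasp point. The pads swing forward as they close: fully open they stand 13 mm farther back than shut.
Start: joints at [1.203, 0.521, -0.036, 1.599, 0.021, 1.021, -0.113], TCP at [0.183, -0.597, 0.231] pointing down, gripper open.
Joint ranges: [-2.91, 2.91], [-0.3, 2.13], [-1.5, 1.42], [0.17, 2.43], [-1.26, 4.41], [0.16, 1.93], [-2.52, 2.52]. Speed limits (rad/s): [1.89, 1.89, 2.39, 2.39, 3.01, 3.01, 3.01].

INTERFACE

Orientations are given as [roll, pitch, yaw] about the fixed x, y, z axes, in that order (R = Rz(yaw) Ry(pitch) Rx(roll)).
In Python, from workcell import bot gives the robot as it stands.
- The arm moves only by the tool move_arm, never from a script. Its argument "series" is a list of rows, each a list of 3 entries, a list of its own where there are three numbers: the shift along the tool's x, y, z in cm, then the turn, a rotation vector about the tool's x, y, z in rad, then the opening in per cent of the stroke, from 0 (shut) to 100 (fully open). A call has 1 to 20 rows; each row is the pose to reach, as a shift and turn from the pose commanded when the call began, along the tool's axes at that moment; what a row does not reach only later rows make up. A row lasts 1/12 s, in which the tool goes at most 41.7 mm and 7.16 degrees, less where a joint would pass 70% of its speed; a pose out of reach is approached as far as the arm can. A call with a gripper value outside its range is refused whole. The fingers move at their own pace and stop on an object; "squeeze" is the grip in N (left out, the last holds). Time passes only in rows, so rows that repeat a pose let the fingers close. It gives the time, the measured TCP pose, the force, the opening and the grip force at its end, in the units of the state.
- bot.observe(): the state, without advancing time (a new reading comes with each control period).
- bot.grab_frame(name): name is "scene" or "top" or "wrist"; returns (picture, depth): 480x640x3 uint8, red, green, blue; 480x640 float32, m along the optical axis (not along the pixel's ray), 0 where there is no reading.
- bot.camera_params(name): a dict with "fovy" (degrees; the focal length in pixels is half the picture's height over the tangent of half this angle, whatever the lens; pixels are square), "cx", "cy" (the principal point, pixels), "R" (3x3) and "t" (3): a world point X has camera coordinates R X + t; the wrist camera has in their place "tool_from_camera" (4x4, takes a point from camera to tool coordinates, whose origin is the TCP and whose axes are the flange's). Camera axes: x right, y down, z forward; pixel columns grow to the right and rows downward; lengths in m; the calibration is good to about 2 mm. A picture is of the moment at which its call begins: read the wrist's pose just before it. camera_params takes no time and is no camera call.
- bot.job_done(): hands the job in; it is judged then, once.
Trained networks look in the newest picture that a camera, given by its name, has taken for a name from the list of things; names that differ only in an ending like _2 or _b are one class to them, and where a whole thing is asked for, a point or a joint stands for the part that bears it (a point fixed in the world has none). Each returns a list of dicts, best first, with "conf" (0 to 1); they miss things now and then, are a little off and sometimes report something else, mostly with a low value. They report only what shows in the picture. A call takes as long as a camera call. They do not tell look-alikes from the thing itself.
- bot.find_in(camera, thing): "bbox" ([left, top, right, bottom] in pixels, round what is visible of it).
- bot.trace(camera, thing): "mask" (480x640 bool, what is visible of it) and "bbox" ([left, top, right, bottom] in pixels, round what is visible of it).
The state is a dict: "clock": time; "qpos": joint angles; "qd": joint speeds; "joint_efforts": joint torques, N m; "position": TCP position; "tool_rot": TCP orientation; "force": force on the tool from outside, world axes, zero at the start; "moment": the same for the moment, N m; "grip_width": finger opening in m; "finger_force": force on a finger pad.
Only numpy, scipy, OpenCV 4.12 (cv2) and the standard library are available. Lean on these libraries where they do the work, as an engineer would, in place of code of your own. Each camera call takes 0.05 s, during which the arm holds its last target. There are 200 camera calls.

## Working session

There is one attempt and no reset: what is moved stays moved. The work goes in short steps, Python scripts to look and compute and a tool call to move; the robot and the scene stay as the last step left them, time stands still between calls to the robot, and variables do not carry over. Pictures are saved under pics/ and viewed, at most 10 in all, crops included, and the job is handed in when it is done.

Besides the shell and the picture viewer there is one more tool, called after ">>>" by a JSON object that holds its "op" and its "data", one argument or row to a line. move_arm: Moves the arm, as the interface text tells. Its arguments: {"type":"object","properties":{"series":{"type":"array"},"squeeze":{"type":"number"}},"required":["series"]}

```bash
mkdir -p pics
cat > h.py <<'E'
import numpy as np,cv2
from workcell import bot
from scipy.spatial.transform import Rotation as Ro
def cam(n):
    p=bot.camera_params(n);f=240/np.tan(np.radians(p["fovy"])/2);return p,f
def cloud(n,depth,st=None):
    p,f=cam(n);v,u=np.mgrid[0:480,0:640]
    c=np.stack([(u-p["cx"])/f*depth,(v-p["cy"])/f*depth,depth],-1)
    if n=="wrist":
        T=np.array(p["tool_from_camera"]);c=c@T[:3,:3].T+T[:3,3]
        return c@Ro.from_euler('xyz',st["tool_rot"]).as_matrix().T+np.array(st["position"])
    return (c-np.array(p["t"]))@np.array(p["R"])
def save(n,im):cv2.imwrite("pics/"+n+".png",im[...,::-1])
E
python3 - <<'E'
from h import *
print(bot.observe())
a,d=bot.grab_frame("scene");b,e=bot.grab_frame("top")
np.savez("f0.npz",a=a,d=d,b=b,e=e)
for c in("scene","top"):
  print(c,{k:np.round(v,3).tolist() for k,v in bot.camera_params(c).items()})
  for t in("level","stand","shelf","foot_knob","mug","ramekin","tongs"):
    print(c,t,[(np.round(x["bbox"]).astype(int).tolist(),round(x["conf"],2)) for x in bot.find_in(c,t)])
save("scene",a);save("top",b)
E
```

```text
{'clock': 0.0, 'qpos': array([ 1.20280446,  0.52205714, -0.03629418,  1.59999509,  0.02122978,
        1.02112122, -0.11276775]), 'qd': array([-0.00210903,  0.00089903,  0.00040584, -0.00138489, -0.00137992,
        0.00011807, -0.00030339]), 'joint_efforts': array([ 1.08630851e-03, -9.27076721e+01,  1.98008515e+00, -3.69918001e+01,
        1.77469582e-02,  8.45002098e-03, -8.44986289e-05]), 'position': array([ 0.18321804, -0.59718316,  0.23070388]), 'tool_rot': array([-3.14040399e+00,  1.27810021e-04,  2.97800740e-01]), 'force': array([ 0.18170012,  0.07915573, -0.13314373]), 'moment': array([-0.01256498, -0.02088918, -0.02982634]), 'finger_force': 0.0, 'grip_width': 0.0853715457294652}
scene {'fovy': 50.111, 'cx': 314.106, 'cy': 238.522, 'R': [[0.756, 0.655, -0.015], [0.391, -0.47, -0.791], [-0.525, 0.592, -0.611]], 't': [-0.378, -0.162, 1.447]}
scene level [([124, 277, 169, 311], 0.81), ([150, 266, 237, 336], 0.71), ([97, 355, 140, 426], 0.68)]
scene stand [([179, 289, 228, 346], 0.78), ([360, 147, 393, 190], 0.64)]
scene shelf [([292, 183, 393, 273], 0.83), ([320, 224, 334, 247], 0.35)]
scene foot_knob [([318, 225, 333, 245], 0.84)]
scene mug [([359, 145, 395, 190], 0.92), ([149, 267, 236, 336], 0.68), ([293, 184, 395, 277], 0.26)]
scene ramekin []
scene tongs [([378, 245, 488, 300], 0.89), ([179, 288, 226, 345], 0.56), ([280, 339, 331, 391], 0.37)]
top {'fovy': 45.289, 'cx': 324.407, 'cy': 244.344, 'R': [[-0.011, -1.0, -0.012], [-0.997, 0.012, -0.08], [0.08, 0.011, -0.997]], 't': [-0.057, 0.562, 1.425]}
top level [([397, 266, 467, 284], 0.78), ([433, 313, 442, 363], 0.76), ([478, 252, 524, 293], 0.66)]
top stand [([412, 256, 443, 296], 0.6)]
top shelf [([204, 209, 342, 290], 0.73)]
top foot_knob [([309, 231, 327, 244], 0.71)]
top mug [([139, 282, 181, 329], 0.7)]
top ramekin [([390, 168, 423, 201], 0.98)]
top tongs [([246, 129, 270, 223], 0.55)]
```

Run:
```python
import cv2
a=cv2.imread("pics/top.png");cv2.imwrite("pics/top_c.png",cv2.resize(a[120:390,120:540],(800,514),interpolation=cv2.INTER_CUBIC))
```

```text
(no output)
```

View pics/scene.png

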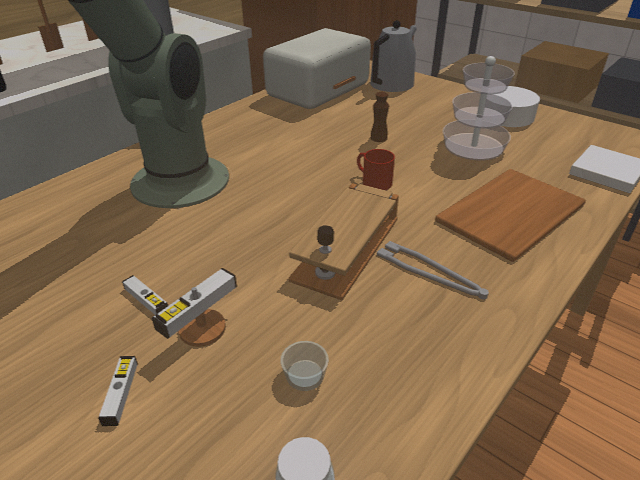

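View pics/top_c.png

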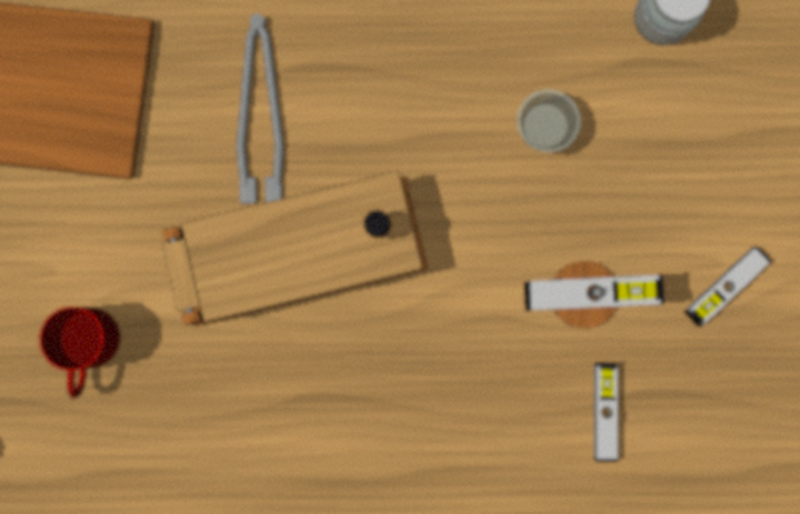

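The scene shows three levels: a large one hanging on the stand at scene (193,301) / top (432,275), and two smaller ones lying on the table at top (501,272) and (438,338). The hanging one is the longest (about 70 px against about 50) and sits on the post, so it fits the description. The shelf is at top (273,250) with its knob at (318,237). Next I'll measure these and confirm the choice in a crop.

Run:
```python
from h import *
z=np.load("f0.npz");W=cloud("top",z["e"]);S=cloud("scene",z["d"])
def rect(P,nm):
    (c,s,a)=cv2.minAreaRect((P[:,:2]*1000).astype(np.float32));print(nm,np.round(c,1),np.round(s,1),round(a,1),"n",len(P),"zmed",np.round(np.median(P[:,2]),4))
def box(W,b,lo,hi):
    P=W[b[1]:b[3],b[0]:b[2]].reshape(-1,3);return P[(P[:,2]>lo)&(P[:,2]<hi)]
print("table z top",np.median(W[300:380,250:380,2]),"scene",np.median(S[400:460,180:260,2]))
rect(box(W,[385,255,475,295],.08,.1),"level top");rect(box(S,[145,262,242,340],.085,.1),"level scene")
rect(box(W,[385,255,475,295],.097,.13),"post top");rect(box(S,[145,262,242,340],.098,.13),"post scene")
P=box(W,[195,200,355,300],.055,.1);rect(P,"shelf top")
A=np.c_[P[:,:2],np.ones(len(P))];print("plane",np.linalg.lstsq(A,P[:,2],rcond=None)[0])
P=box(S,[285,180,400,280],.06,.1);rect(P,"shelf scene")
rect(box(W,[300,222,335,250],.11,.15),"knob top");rect(box(S,[310,218,340,250],.112,.15),"knob scene")
# yellow window centre
im=z["b"].astype(int);y=(im[...,0]>150)&(im[...,2]<90)&(im[...,1]>130);y[:,:]&=(W[...,2]>.075)&(W[...,2]<.11)
print("yellow",np.round(np.median(W[y],0),4),y.sum())
c=cv2.resize(z["a"][250:440,80:260],(568,600),interpolation=cv2.INTER_CUBIC);save("lv",c)
```

```text
table z top 0.0007201236090237521 scene 0.0007547081014415382
level top [ 483.2 -319.7] [ 36.3 171.6] 2.3 n 1038 zmed 0.0913
level scene [ 485.8 -317.8] [ 40.4 171.4] 1.9 n 1428 zmed 0.0912
post top [ 480.3 -317.3] [ 28.5 163.9] 2.0 n 71 zmed 0.0988
post scene [ 487.3 -355.2] [84.4 25.3] 88.3 n 49 zmed 0.1032
shelf top [544.4  64. ] [131.1 316.8] 13.0 n 6703 zmed 0.0763
plane [ 0.0022684  -0.00728715  0.07547407]
shelf scene [546.9  65.6] [132.3 320.8] 13.3 n 4943 zmed 0.0772
knob top [570.3 -48.5] [30.5 32.9] 88.4 n 159 zmed 0.128
knob scene [574.5 -48.6] [31.6 31.4] 53.2 n 219 zmed 0.1274
yellow [0.5346 0.0538 0.0777] 3168
```

View pics/lv.png

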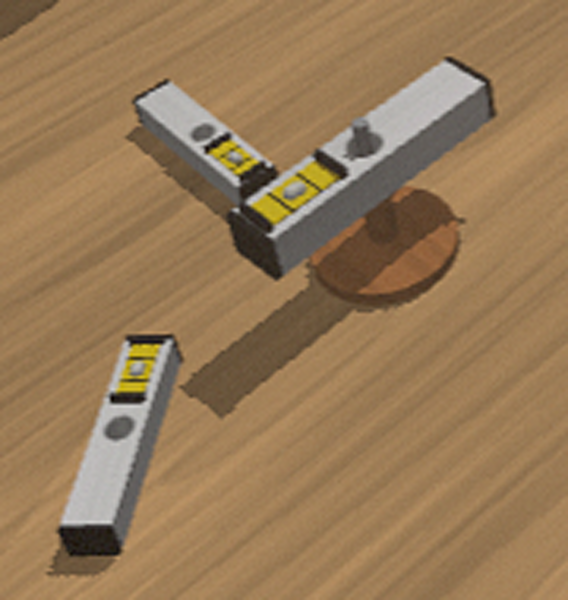

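The crop confirms that the bar hanging on the post, at crop (360,165), is the largest. Its vial end points towards world −y, and the two shorter levels on the table are decoys. I'll move above it.

>>> {"op": "move_arm", "data": {
  "series": [
    [[36.9, -17.8, 2], [0, 0, -1.31], 100],
    [[36.9, -17.8, 2], [0, 0, -1.31], 100],
    [[36.9, -17.8, 2], [0, 0, -1.31], 100],
    [[36.9, -17.8, 2], [0, 0, -1.31], 100],
    [[36.9, -17.8, 2], [0, 0, -1.31], 100],
    [[36.9, -17.8, 2], [0, 0, -1.31], 100],
    [[36.9, -17.8, 2], [0, 0, -1.31], 100],
    [[36.9, -17.8, 2], [0, 0, -1.31], 100],
    [[36.9, -17.8, 2], [0, 0, -1.31], 100],
    [[36.9, -17.8, 2], [0, 0, -1.31], 100],
    [[36.9, -17.8, 2], [0, 0, -1.31], 100],
    [[36.9, -17.8, 2], [0, 0, -1.31], 100],
    [[36.9, -17.8, 2], [0, 0, -1.31], 100],
    [[36.9, -17.8, 2], [0, 0, -1.31], 100],
    [[36.9, -17.8, 2], [0, 0, -1.31], 100],
    [[36.9, -17.8, 2], [0, 0, -1.31], 100]
  ]
}}

```text
clock: 2.13
position: [0.4834, -0.3198, 0.2114]
tool_rot: [-3.142, 0.0, 1.605]
force: [0.2, -0.2, 0.2]
grip_width: 0.0855
finger_force: 0.0
```

```bash
cat >> h.py <<'E'
def rect(P):
    (c,s,a)=cv2.minAreaRect((P[:,:2]*1000).astype(np.float32));return np.round(c,1),np.round(s,1),round(a,1),len(P)
E
python3 - <<'E'
from h import *
st=bot.observe();a,d=bot.grab_frame("wrist");W=cloud("wrist",d,st)
print(st["position"],st["tool_rot"],st["qpos"].round(2));save("w1",a)
P=W[(W[...,2]>.084)&(W[...,2]<.096)&(d>0)];P=P[(abs(P[:,0]-.484)<.06)&(abs(P[:,1]+.32)<.12)]
print(rect(P),P[:,2].mean())
R=Ro.from_euler('xyz',st["tool_rot"]).as_matrix();print((R.T@(np.array([.484,-.319,.066])-st["position"])).round(4))
E
```

```text
[ 0.48337643 -0.31980675  0.21140881] [-3.14152483e+00  3.62304524e-04  1.60539368e+00] [ 0.78  0.5  -0.42  1.73  0.24  0.97  0.3 ]
(array([ 486.2, -318.3]), array([ 37. , 170.5]), 2.0, 11034) 0.09104235444776668
[0.0008 0.0007 0.1454]
```

View pics/w1.png

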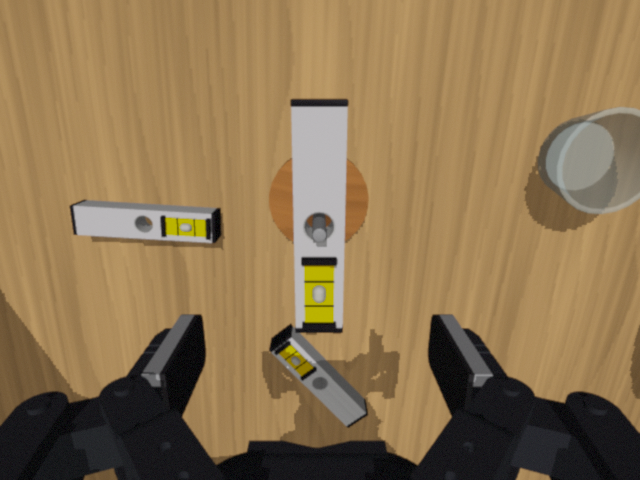

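The wrist view shows the big level at (320,215) with the post in its hole at (318,230). It sits squarely between the open fingers, with the small levels well clear. I'll descend and grip.

>>> {"op": "move_arm", "data": {
  "series": [
    [[0.1, 0.2, 4], [0, 0, 0], 100],
    [[0.1, 0.2, 8], [0, 0, 0], 100],
    [[0.1, 0.2, 11], [0, 0, 0], 100],
    [[0.1, 0.2, 13], [0, 0, 0], 100],
    [[0.1, 0.2, 14], [0, 0, 0], 100],
    [[0.1, 0.2, 14.7], [0, 0, 0], 100],
    [[0.1, 0.2, 14.7], [0, 0, 0], 100],
    [[0.1, 0.2, 14.7], [0, 0, 0], 0],
    [[0.1, 0.2, 14.7], [0, 0, 0], 0],
    [[0.1, 0.2, 14.7], [0, 0, 0], 0],
    [[0.1, 0.2, 14.7], [0, 0, 0], 0],
    [[0.1, 0.2, 14.7], [0, 0, 0], 0],
    [[0.1, 0.2, 14.7], [0, 0, 0], 0],
    [[0.1, 0.2, 14.7], [0, 0, 0], 0],
    [[0.1, 0.2, 14.7], [0, 0, 0], 0],
    [[0.1, 0.2, 14.7], [0, 0, 0], 0]
  ],
  "squeeze": 60
}}

```text
clock: 3.52
position: [0.4862, -0.3183, 0.0653]
tool_rot: [3.141, 0.001, 1.608]
force: [-3.1, 0.4, 10.6]
grip_width: 0.035
finger_force: 59.1
```

>>> {"op": "move_arm", "data": {
  "series": [
    [[0, 0, -1], [0, 0, 0], 0],
    [[0, 0, -2], [0, 0, 0], 0],
    [[0, 0, -4], [0, 0, 0], 0],
    [[0, 0, -6], [0, 0, 0], 0],
    [[0, 0, -9], [0, 0, 0], 0],
    [[0, 0, -12], [0, 0, 0], 0],
    [[0, 0, -13], [0, 0, 0], 0],
    [[0, 0, -13], [0, 0, 0], 0],
    [[0, 0, -13], [0, 0, 0], 0],
    [[0, 0, -13], [0, 0, 0], 0],
    [[0, 0, -13], [0, 0, 0], 0]
  ]
}}

```text
clock: 4.43
position: [0.4852, -0.3177, 0.1929]
tool_rot: [-3.14, -0.001, 1.608]
force: [0.3, -0.0, -2.2]
grip_width: 0.0348
finger_force: 60.8
```

Run:
```python
from h import *
st=bot.observe();print(st["position"],st["tool_rot"],st["force"],st["grip_width"])
a,d=bot.grab_frame("scene");W=cloud("scene",d);save("s2",a)
w,dw=bot.grab_frame("wrist");Q=cloud("wrist",dw,st)
z0=st["position"][2]
P=Q[(dw>0)&(Q[...,2]>z0+.01)&(Q[...,2]<z0+.04)&(abs(Q[...,0]-.486)<.018)&(abs(Q[...,1]+.318)<.1)]
A=np.c_[P[:,:2]-[.486,-.318],np.ones(len(P))];print("top plane",np.linalg.lstsq(A,P[:,2],rcond=None)[0],P[:,1].min(),P[:,1].max(),rect(P))
save("both",np.hstack([cv2.resize(a[150:390,80:400],(400,300)),cv2.resize(w,(400,300))]))
# refined shelf from f0
z=np.load("f0.npz")
for n,dd,r in(("top",z["e"],1),("scene",z["d"],1)):
  W=cloud(n,dd);s=np.array([-.227,.974]);k=np.array([.572,-.0485])
  L=(W[...,:2]-k)@s;X=(W[...,:2]-k)@np.array([.974,.227])
  m=(dd>0)&(abs(X)<.06)&(L>-.03)&(L<.26)&(W[...,2]>.06)&(W[...,2]<.09)&((abs(L)>.05)|(abs(X)>.04))
  A=np.c_[L[m],X[m],np.ones(m.sum())];print(n,np.linalg.lstsq(A,W[m][:,2],rcond=None)[0])
  m=(dd>0)&(abs(X)<.05)&(L>.2)&(L<.35)
  print([(l,np.round(np.median(W[m&(abs(L-l)<.006)][:,2]),4)) for l in np.arange(.2,.32,.012)])
```

```text
[ 0.48520241 -0.31766376  0.19293751] [-3.13974907e+00 -1.27380933e-03  1.60781444e+00] [ 0.28051056 -0.01909409 -2.19645032] 0.03476697915180704
top plane [-0.00421191 -0.0027501   0.21865694] -0.35895045633807987 -0.23167994482629176 (array([ 486. , -295.3]), array([ 36. , 127.2]), 0.1, 36771)
top [-0.00784404 -0.00039782  0.07727716]
[(np.float64(0.2), np.float64(0.0754)), (np.float64(0.21200000000000002), np.float64(0.0761)), (np.float64(0.22400000000000003), np.float64(0.0756)), (np.float64(0.23600000000000004), np.float64(0.0751)), (np.float64(0.24800000000000005), np.float64(0.0749)), (np.float64(0.26000000000000006), np.float64(0.0752)), (np.float64(0.2720000000000001), np.float64(0.0751)), (np.float64(0.2840000000000001), np.float64(0.001)), (np.float64(0.2960000000000001), np.float64(-0.0003)), (np.float64(0.3080000000000001), np.float64(-0.0001))]
scene [-0.00589092 -0.00129322  0.07799224]
[(np.float64(0.2), np.float64(0.077)), (np.float64(0.21200000000000002), np.float64(0.0768)), (np.float64(0.22400000000000003), np.float64(0.0766)), (np.float64(0.23600000000000004), np.float64(0.0766)), (np.float64(0.24800000000000005), np.float64(0.0762)), (np.float64(0.26000000000000006), np.float64(0.0764)), (np.float64(0.2720000000000001), np.float64(0.0759)), (np.float64(0.2840000000000001), np.float64(nan)), (np.float64(0.2960000000000001), np.float64(nan)), (np.float64(0.3080000000000001), np.float64(nan))]
  return _methods._mean(a, axis=axis, dtype=dtype,
  ret = ret.dtype.type(ret / rcount)
```

View pics/both.png

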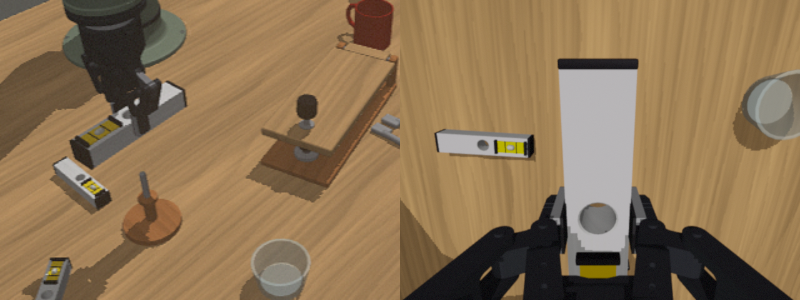

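The level hangs flat in the grip at (120,110) in the left crop, with the post clear below it. I'll carry it over the shelf.

>>> {"op": "move_arm", "data": {
  "series": [
    [[4, 0.8, 0], [0, 0, -0.02], 0],
    [[8, 1.5, 0], [0, 0, -0.04], 0],
    [[12, 2.3, 0], [0, 0, -0.06], 0],
    [[16, 3, 0], [0, 0, -0.08], 0],
    [[20, 3.8, 0], [0, 0, -0.1], 0],
    [[24, 4.5, 0], [0, 0, -0.12], 0],
    [[28, 5.3, 0], [0, 0, -0.14], 0],
    [[32, 6, 0], [0, 0, -0.16], 0],
    [[36, 6.8, 0], [0, 0, -0.18], 0],
    [[39, 7.4, 0], [0, 0, -0.19], 0],
    [[41, 7.8, 0], [0, 0, -0.19], 0],
    [[42.5, 8, 0], [0, 0, -0.19], 0],
    [[43, 8, 0], [0, 0, -0.19], 0],
    [[43, 8, 3], [0, 0, -0.19], 0],
    [[43, 8, 6], [0, 0, -0.19], 0],
    [[43, 8, 8], [0, 0, -0.19], 0],
    [[43, 8, 9], [0, 0, -0.19], 0],
    [[43, 8, 9], [0, 0, -0.19], 0],
    [[43, 8, 9], [0, 0, -0.19], 0]
  ]
}}

```text
clock: 6.12
position: [0.55, 0.1145, 0.1046]
tool_rot: [-3.141, -0.0, 1.797]
force: [0.1, 0.7, -2.4]
grip_width: 0.0349
finger_force: 60.7
```

Run:
```python
from h import *
st=bot.observe();print(st["position"],st["tool_rot"],st["force"])
w,dw=bot.grab_frame("wrist");a,d=bot.grab_frame("scene")
save("both3",np.hstack([cv2.resize(a[120:330,240:520],(400,300)),cv2.resize(w,(400,300))]))
```

```text
[0.55003883 0.11447937 0.10458788] [-3.14127324e+00 -8.21762125e-05  1.79747911e+00] [ 0.13853586  0.69647176 -2.41757341]
```

View pics/both3.png

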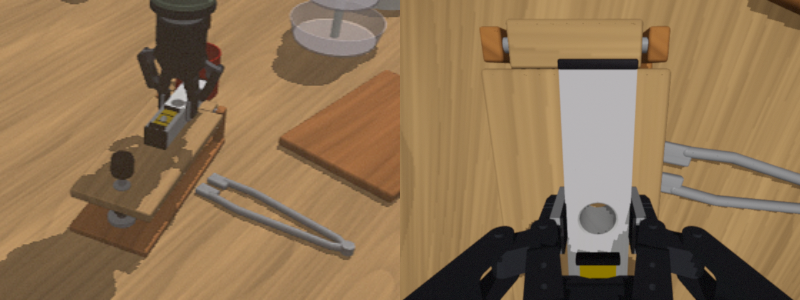

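The level is lined up over the board in the wrist view, with its far end near the hinge gap at (598,65). I'll shift it 1 cm towards the foot and then lower it carefully.

>>> {"op": "move_arm", "data": {
  "series": [
    [[-1, 0, 0.5], [0, 0, 0], 0],
    [[-1, 0, 1], [0, 0, 0], 0],
    [[-1, 0, 1.5], [0, 0, 0], 0],
    [[-1, 0, 2], [0, 0, 0], 0],
    [[-1, 0, 2.3], [0, 0, 0], 0],
    [[-1, 0, 2.5], [0, 0, 0], 0],
    [[-1, 0, 2.6], [0, 0, 0], 0],
    [[-1, 0, 2.6], [0, 0, 0], 0]
  ]
}}

```text
clock: 6.88
position: [0.5522, 0.1046, 0.0786]
tool_rot: [-3.141, 0.001, 1.798]
force: [-5.4, -5.3, 14.9]
grip_width: 0.0349
finger_force: 63.0
```

>>> {"op": "move_arm", "data": {
  "series": [
    [[0, 0, 0.05], [0, 0, 0], 0],
    [[0, 0, 0.05], [0, 0, 0], 0],
    [[0, 0, 0.05], [0, 0, 0], 0],
    [[0, 0, 0.05], [0, 0, 0], 0],
    [[0, 0, 0], [0, 0, 0], 0],
    [[0, 0, 0], [0, 0, 0], 100],
    [[0, 0, 0], [0, 0, 0], 100],
    [[0, 0, 0], [0, 0, 0], 100],
    [[0, 0, 0], [0, 0, 0], 100],
    [[0, 0, 0], [0, 0, 0], 100],
    [[0, 0, 0], [0, 0, 0], 100],
    [[0, 0, -2], [0, 0, 0], 100],
    [[0, 0, -4], [0, 0, 0], 100],
    [[0, 0, -6], [0, 0, 0], 100],
    [[2.5, 0, -6], [0, 0, 0], 0],
    [[2.5, 0, -6], [0, 0, 0], 0],
    [[2.5, 0, -6], [0, 0, 0], 0],
    [[2.5, 0, -6], [0, 0, 0], 0],
    [[2.5, 0, -6], [0, 0, 0], 0],
    [[2.5, 0, -6], [0, 0, 0], 0]
  ]
}}

```text
clock: 8.55
position: [0.5465, 0.1287, 0.138]
tool_rot: [-3.141, 0.0, 1.797]
force: [-0.3, -0.0, 0.0]
grip_width: 0.0124
finger_force: 0.0
```

Run:
```python
from h import *
st=bot.observe();print(st["position"],st["tool_rot"],st["force"],st["grip_width"])
w,dw=bot.grab_frame("wrist");W=cloud("wrist",dw,st)
g=w.astype(int);m=(dw>0)&(W[...,2]>.095)&(W[...,2]<.118)&(abs(W[...,0]-.55)<.09)&(abs(W[...,1]-.11)<.12)&(abs(g[...,0]-g[...,2])<25)&(g.sum(-1)>400)
P=W[m];print(rect(P),np.median(P[:,2]))
s=np.array([-.227,.974]);L=(P[:,:2]-[.55,.105])@s;A=np.c_[L,np.ones(len(L))];print(np.linalg.lstsq(A,P[:,2],rcond=None)[0])
save("w4",w)
a,d=bot.grab_frame("scene");save("both4",np.hstack([cv2.resize(a[120:330,240:520],(400,300)),cv2.resize(w,(400,300))]))
```

```text
[0.54654208 0.12872091 0.13795748] [-3.14102034e+00  1.28939988e-04  1.79710112e+00] [-0.29013188 -0.04201396  0.00392274] 0.012382032436033889
(array([552.1, 108.9]), array([ 36.1, 154.3]), 13.0, 10868) 0.10603847911803149
[-0.00594816  0.10630763]
```

View pics/both4.png

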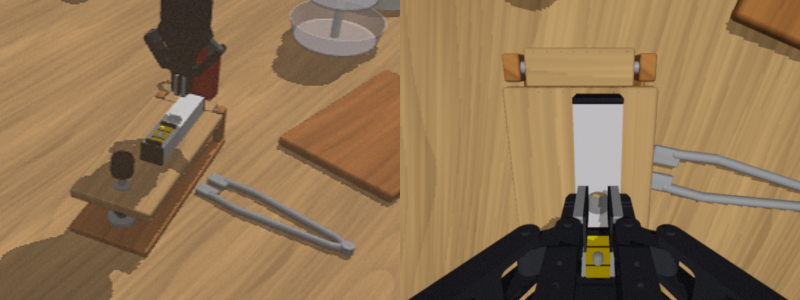

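The level lies flat and aligned on the board at wrist crop (598,170), and its slope of −0.006 matches the shelf. I'll press once more from above with shut fingers to make sure it beds.

>>> {"op": "move_arm", "data": {
  "series": [
    [[0, 0, 1.5], [0, 0, 0], 0],
    [[0, 0, 2.7], [0, 0, 0], 0],
    [[0, 0, 3.1], [0, 0, 0], 0],
    [[0, 0, 3.3], [0, 0, 0], 0],
    [[0, 0, 3.5], [0, 0, 0], 0],
    [[0, 0, 3.6], [0, 0, 0], 0],
    [[0, 0, 3.6], [0, 0, 0], 0],
    [[0, 0, 3.6], [0, 0, 0], 0],
    [[0, 0, 3.6], [0, 0, 0], 0]
  ]
}}

```text
clock: 9.4
position: [0.5462, 0.1281, 0.103]
tool_rot: [-3.14, 0.002, 1.797]
force: [-7.5, -8.4, 20.5]
grip_width: -0.0001
finger_force: 10.0
```

>>> {"op": "move_arm", "data": {
  "series": [
    [[0, 0, -2], [0, 0, 0], 0],
    [[0, 0, -5], [0, 0, 0], 0],
    [[0, 0, -8], [0, 0, 0], 50],
    [[-3, -0.2, -10], [0, 0, -0.1], 100],
    [[-6, -0.5, -11], [0, 0, -0.2], 100],
    [[-9, -0.8, -11], [0, 0, -0.3], 100],
    [[-12, -1, -11], [0, 0, -0.4], 100],
    [[-15, -1.2, -11], [0, 0, -0.5], 100],
    [[-17, -1.4, -11], [0, 0, -0.6], 100],
    [[-17.8, -1.4, -11], [0, 0, -0.7], 100],
    [[-17.8, -1.4, -11], [0, 0, -0.8], 100],
    [[-17.8, -1.4, -11], [0, 0, -0.9], 100],
    [[-17.8, -1.4, -11], [0, 0, -1], 100],
    [[-17.8, -1.4, -11], [0, 0, -1], 100],
    [[-17.8, -1.4, -11], [0, 0, -1], 100],
    [[-17.8, -1.4, -11], [0, 0, -1], 100]
  ]
}}

```text
clock: 10.73
position: [0.573, -0.0473, 0.2123]
tool_rot: [3.142, -0.0, 2.794]
force: [-0.3, 0.0, 0.2]
grip_width: 0.0856
finger_force: 0.0
```

```bash
cat > k.py <<'E'
from h import *
st=bot.observe();p=st["position"];print(p,st["tool_rot"],st["qpos"].round(2),st["grip_width"])
w,dw=bot.grab_frame("wrist");W=cloud("wrist",dw,st);g=w.astype(int).max(-1)
near=(dw>0)&(np.hypot(W[...,0]-.572,W[...,1]+.0485)<.035)
m=near&(W[...,2]>.118)&(W[...,2]<.135);P=W[m];print(rect(P),P[:,2].mean(),np.round(cv2.minEnclosingCircle((P[:,:2]*1000).astype(np.float32)),1) if 0 else cv2.minEnclosingCircle((P[:,:2]*1000).astype(np.float32)))
c=np.r_[np.array(rect(P)[0])/1000,.1]
print((Ro.from_euler('xyz',st["tool_rot"]).as_matrix().T@(c-p)).round(4))
r=[bot.find_in("wrist","foot_knob")[:1]];print(r)
a,d=bot.grab_frame("scene");save("both5",np.hstack([cv2.resize(a[120:330,240:520],(400,300)),cv2.resize(w,(400,300))]))
for t in("bubble","level"):print([ (np.round(x["bbox"]),x["conf"]) for x in bot.find_in("scene",t)[:2]])
E
python3 k.py
```

```text
[ 0.57295263 -0.04733155  0.21232723] [ 3.14157352e+00 -9.11268464e-05  2.79418481e+00] [ 0.51  0.56 -0.76  1.73  0.44  1.03  0.82] 0.08558648718108276
(array([573.1, -46.7]), array([33.8, 33.3]), 2.0, 2206) 0.1281698285193021 ((573.0827026367188, -46.556365966796875), 17.223445892333984)
[1.000e-04 6.000e-04 1.123e-01]
[[{'bbox': [291.5, 210.5, 346.2, 267.8], 'conf': 0.6}]]
[]
[(array([ 98., 355., 140., 426.]), 0.76), (array([334., 182., 383., 234.]), 0.73)]
```

View pics/both5.png

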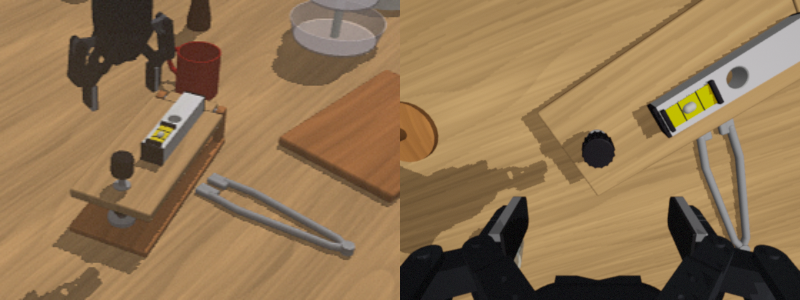

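The knob shows at wrist crop (598,148), within 1 mm of the tool axis. The level lies well with its vial at (690,105). I'll descend with the fingers part-open and grip the knob.

>>> {"op": "move_arm", "data": {
  "series": [
    [[0, 0, 3], [0, 0, 0], 65],
    [[0, 0, 6], [0, 0, 0], 65],
    [[0, 0, 8.5], [0, 0, 0], 65],
    [[0, 0, 10], [0, 0, 0], 65],
    [[0, 0.1, 11], [0, 0, 0], 65],
    [[0, 0.1, 11.6], [0, 0, 0], 65],
    [[0, 0.1, 11.6], [0, 0, 0], 65],
    [[0, 0.1, 11.6], [0, 0, 0], 0],
    [[0, 0.1, 11.6], [0, 0, 0], 0],
    [[0, 0.1, 11.6], [0, 0, 0], 0],
    [[0, 0.1, 11.6], [0, 0, 0], 0],
    [[0, 0.1, 11.6], [0, 0, 0], 0],
    [[0, 0.1, 11.6], [0, 0, 0], 0],
    [[0, 0.1, 11.6], [0, 0, 0], 0]
  ],
  "squeeze": 50
}}

```text
clock: 12.15
position: [0.5735, -0.0475, 0.0971]
tool_rot: [-3.14, 0.001, 2.797]
force: [-1.3, -4.1, 1.2]
grip_width: 0.0308
finger_force: 49.6
```

>>> {"op": "move_arm", "data": {
  "series": [
    [[0, -0.05, 0.3], [0, 0, 0], 0],
    [[0, -0.1, 0.6], [0, 0, 0], 0],
    [[-0.1, -0.15, 0.9], [0, 0, 0], 0],
    [[-0.1, -0.15, 1.1], [0, 0, 0], 0],
    [[-0.1, -0.15, 1.2], [0, 0, 0], 0],
    [[-0.1, -0.15, 1.2], [0, 0, 0], 0],
    [[-0.1, -0.15, 1.2], [0, 0, 0], 0]
  ]
}}

```text
clock: 12.73
position: [0.5741, -0.0488, 0.0863]
tool_rot: [-3.14, 0.002, 2.797]
force: [-10.0, -5.5, 29.4]
grip_width: 0.0309
finger_force: 51.4
```

The force jumped to 29 N after 10.8 mm of travel, so the knob is on its stop. I'll ease off slightly and turn it clockwise 0.9 rad.

>>> {"op": "move_arm", "data": {
  "series": [
    [[0, 0, -0.05], [0, 0, 0.08], 0],
    [[0, 0, -0.05], [0, 0, 0.16], 0],
    [[0, 0, -0.05], [0, 0, 0.24], 0],
    [[0, 0, -0.05], [0, 0, 0.32], 0],
    [[0, 0, -0.05], [0, 0, 0.4], 0],
    [[0, 0, -0.05], [0, 0, 0.48], 0],
    [[0, 0, -0.05], [0, 0, 0.56], 0],
    [[0, 0, -0.05], [0, 0, 0.64], 0],
    [[0, 0, -0.05], [0, 0, 0.72], 0],
    [[0, 0, -0.05], [0, 0, 0.8], 0],
    [[0, 0, -0.05], [0, 0, 0.88], 0],
    [[0, 0, -0.05], [0, 0, 0.9], 0],
    [[0, 0, -0.05], [0, 0, 0.9], 0],
    [[0, 0, -0.05], [0, 0, 0.9], 0],
    [[0, 0, -0.05], [0, 0, 0.9], 0],
    [[0, 0, -0.05], [0, 0, 0.9], 0],
    [[0, 0, -0.05], [0, 0, 0.9], 0],
    [[0, 0, -0.05], [0, 0, 0.9], 0],
    [[0, 0, -0.05], [0, 0, 0.9], 0],
    [[0, 0, -0.05], [0, 0, 0.9], 0]
  ]
}}

```text
clock: 14.4
position: [0.5735, -0.0497, 0.0865]
tool_rot: [-3.141, 0.002, 1.896]
force: [-13.0, -9.2, 25.8]
grip_width: 0.031
finger_force: 50.8
```

```bash
cat > b.py <<'E'
from h import *
import sys
st=bot.observe();print(st["clock"],st["position"],st["tool_rot"],st["force"],st["moment"])
w,dw=bot.grab_frame("wrist");a,d=bot.grab_frame("scene");t,e=bot.grab_frame("top")
np.savez(sys.argv[1]+".npz",w=w,dw=dw,a=a,d=d,t=t,e=e,pos=st["position"],rot=st["tool_rot"])
def crop(im,n,c):
    h=w_=0;p=im[c[1]:c[3],c[0]:c[2]];return cv2.resize(p,(400,300),interpolation=cv2.INTER_CUBIC)
save(sys.argv[1],np.vstack([np.hstack([cv2.resize(w,(400,300)),crop(a,0,[320,180,400,240])]),np.hstack([crop(t,0,[260,220,340,280]),crop(w,0,[200,0,440,180])])]))
E
python3 b.py b1
```

```text
14.4 [ 0.57350128 -0.04968989  0.08646227] [-3.14098135e+00  2.14724546e-03  1.89615598e+00] [-12.9602519   -9.19304077  25.77503454] [-1.52913165  2.49260366 -0.06833963]
```

View pics/b1.png

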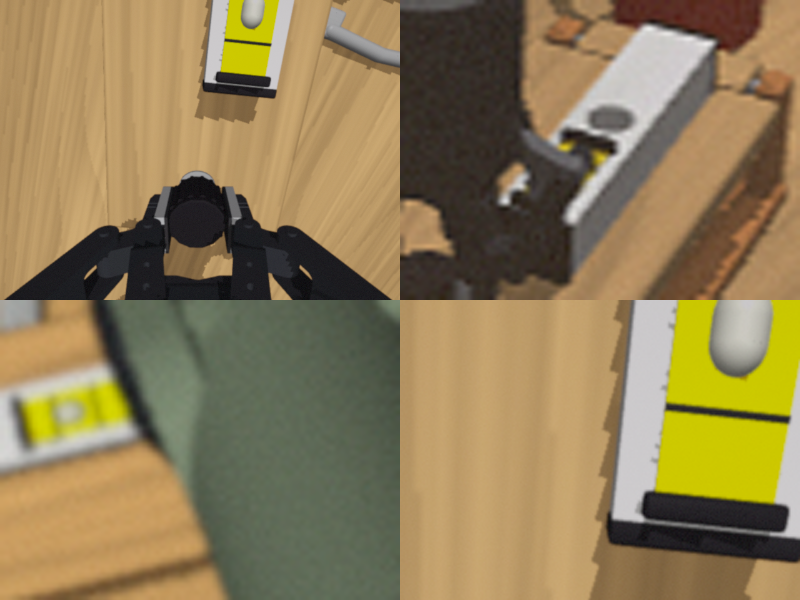

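The vial is visible from the top camera (bottom-left crop, bubble at about (69,412) between lines at about 45 and 98) and at the upper edge of the wrist view. I'll let it settle and measure it numerically.

>>> {"op": "move_arm", "data": {
  "series": [
    [[0, 0, -0.03], [0, 0, 0], 0],
    [[0, 0, -0.03], [0, 0, 0], 0],
    [[0, 0, -0.03], [0, 0, 0], 0],
    [[0, 0, -0.03], [0, 0, 0], 0],
    [[0, 0, -0.03], [0, 0, 0], 0],
    [[0, 0, -0.03], [0, 0, 0], 0],
    [[0, 0, -0.03], [0, 0, 0], 0],
    [[0, 0, -0.03], [0, 0, 0], 0]
  ]
}}

```text
clock: 15.22
position: [0.5734, -0.0497, 0.0866]
tool_rot: [-3.141, 0.002, 1.896]
force: [-11.1, -9.1, 22.8]
grip_width: 0.0309
finger_force: 50.6
```

```bash
cat > m.py <<'E'
from h import *
import sys
z=np.load(sys.argv[1]+".npz");st=dict(position=z["pos"],tool_rot=z["rot"])
s=np.array([.2250,-.9744]);n=np.array([.9744,.2250])
for nm,im,dp in(("top",z["t"],z["e"]),("wrist",z["w"],z["dw"])):
    p,f=cam(nm)
    # intersect pixel rays with plane z=.1055 (level top)
    v,u=np.mgrid[0:480,0:640];r=np.stack([(u-p["cx"])/f,(v-p["cy"])/f,np.ones_like(u)],-1)
    if nm=="wrist":
        T=np.array(p["tool_from_camera"]);R=Ro.from_euler('xyz',st["tool_rot"]).as_matrix();C=R@T[:3,3]+st["position"];D=r@(R@T[:3,:3]).T
    else: R=np.array(p["R"]);C=-R.T@np.array(p["t"]);D=r@R
    X=C+D*((.1055-C[2])/D[...,2])[...,None]
    q=X[...,:2]-[.552,.105];L=q@s*1000;N=q@n*1000
    for k in range(0,1):
      print(nm)
      for l in np.arange(14,90,2):
        m=(abs(L-l)<1)&(abs(N)<(4 if nm=="wrist" else 3))
        if m.sum():print(int(l),np.median(im[m],0).astype(int).tolist(),end=" ")
      print()
E
python3 b.py b2; python3 m.py b2
```

```text
15.2167 [ 0.57344397 -0.0496782   0.08662739] [-3.14089033e+00  2.08620461e-03  1.89625930e+00] [-11.14063399  -9.06113001  22.81043764] [-1.46338844  2.315717   -0.03956861]
top
14 [202, 200, 196] 16 [213, 210, 209] 18 [209, 208, 207] 20 [205, 204, 202] 22 [176, 175, 174] 24 [124, 120, 118] 26 [104, 95, 47] 28 [146, 140, 0] 30 [175, 169, 0] 32 [199, 195, 0] 34 [212, 210, 0] 36 [211, 211, 0] 38 [196, 196, 0] 40 [175, 174, 54] 42 [170, 169, 61] 44 [167, 167, 114] 46 [188, 188, 153] 48 [193, 193, 167] 50 [195, 194, 174] 52 [186, 183, 154] 54 [177, 175, 118] 56 [173, 173, 102] 58 [187, 188, 25] 60 [182, 182, 0] 62 [178, 178, 0] 64 [189, 188, 0] 66 [201, 201, 0] 68 [212, 211, 0] 70 [206, 205, 0] 72 [193, 193, 0] 74 [151, 152, 0] 76 [107, 108, 23] 78 [59, 61, 35] 80 [39, 43, 40] 82 [45, 50, 49] 84 [65, 74, 65] 86 [87, 97, 80] 88 [112, 123, 103] 
wrist
44 [197, 196, 186] 46 [191, 190, 181] 48 [191, 189, 180] 50 [189, 188, 178] 52 [163, 162, 152] 54 [124, 123, 99] 56 [203, 201, 0] 58 [204, 201, 0] 60 [198, 196, 0] 62 [189, 186, 0] 64 [204, 201, 0] 66 [204, 201, 0] 68 [205, 201, 0] 70 [205, 200, 0] 72 [205, 200, 0] 74 [205, 200, 0] 76 [41, 38, 39] 78 [36, 33, 37] 80 [39, 38, 39] 82 [26, 24, 27] 84 [31, 29, 32] 86 [127, 100, 64] 88 [131, 104, 67]
```

The bubble sits about 2–4 mm towards the hinge, so the foot end is still low. It needs about 0.25 rad more clockwise.

>>> {"op": "move_arm", "data": {
  "series": [
    [[0, 0, 0], [0, 0, 0.07], 0],
    [[0, 0, 0], [0, 0, 0.14], 0],
    [[0, 0, 0], [0, 0, 0.21], 0],
    [[0, 0, 0], [0, 0, 0.25], 0],
    [[0, 0, 0], [0, 0, 0.25], 0],
    [[0, 0, 0], [0, 0, 0.25], 0],
    [[0, 0, 0], [0, 0, 0.25], 0],
    [[0, 0, 0], [0, 0, 0.25], 0],
    [[0, 0, 0], [0, 0, 0.25], 0],
    [[0, 0, 0], [0, 0, 0.25], 0],
    [[0, 0, 0], [0, 0, 0.25], 0],
    [[0, 0, 0], [0, 0, 0.25], 0],
    [[0, 0, 0], [0, 0, 0.25], 0],
    [[0, 0, 0], [0, 0, 0.25], 0],
    [[0, 0, 0], [0, 0, 0.25], 0],
    [[0, 0, 0], [0, 0, 0.25], 0],
    [[0, 0, 0], [0, 0, 0.25], 0],
    [[0, 0, 0], [0, 0, 0.25], 0],
    [[0, 0, 0], [0, 0, 0.25], 0],
    [[0, 0, 0], [0, 0, 0.25], 0]
  ]
}}

```text
clock: 17.03
position: [0.5732, -0.0498, 0.0866]
tool_rot: [-3.141, 0.002, 1.646]
force: [-12.8, -8.9, 23.5]
grip_width: 0.031
finger_force: 50.6
```

```bash
python3 b.py b3; python3 m.py b3
```

```text
17.0333 [ 0.57317045 -0.04977815  0.08656408] [-3.14090578e+00  2.15565889e-03  1.64621504e+00] [-12.75625621  -8.92595216  23.52147417] [-1.60994979  2.59039033 -0.02073766]
top
14 [207, 206, 204] 16 [211, 211, 209] 18 [207, 207, 205] 20 [195, 195, 194] 22 [158, 156, 156] 24 [106, 103, 98] 26 [104, 93, 38] 28 [149, 139, 0] 30 [175, 167, 0] 32 [198, 193, 0] 34 [211, 210, 0] 36 [209, 210, 0] 38 [198, 197, 0] 40 [181, 179, 0] 42 [174, 174, 0] 44 [183, 184, 54] 46 [194, 194, 115] 48 [196, 197, 156] 50 [197, 197, 175] 52 [194, 193, 164] 54 [187, 188, 148] 56 [173, 173, 146] 58 [158, 158, 94] 60 [156, 155, 45] 62 [170, 170, 1] 64 [188, 187, 0] 66 [203, 204, 0] 68 [210, 210, 0] 70 [198, 197, 0] 72 [173, 175, 0] 74 [129, 128, 12] 76 [85, 84, 19] 78 [44, 44, 35] 80 [40, 45, 40] 82 [64, 72, 64] 84 [84, 96, 81] 86 [105, 117, 99] 88 [119, 131, 108] 
wrist
46 [195, 194, 179] 48 [194, 192, 183] 50 [193, 191, 182] 52 [192, 190, 181] 54 [171, 169, 160] 56 [130, 129, 112] 58 [168, 145, 0] 60 [128, 125, 28] 62 [204, 202, 0] 64 [205, 203, 0] 66 [205, 203, 0] 68 [205, 203, 0] 70 [206, 202, 0] 72 [206, 202, 0] 74 [205, 202, 0] 76 [43, 40, 43] 78 [37, 35, 39] 80 [59, 58, 58] 82 [26, 25, 27] 84 [32, 29, 32] 86 [130, 103, 67] 88 [135, 107, 69]
```

View pics/b3.png

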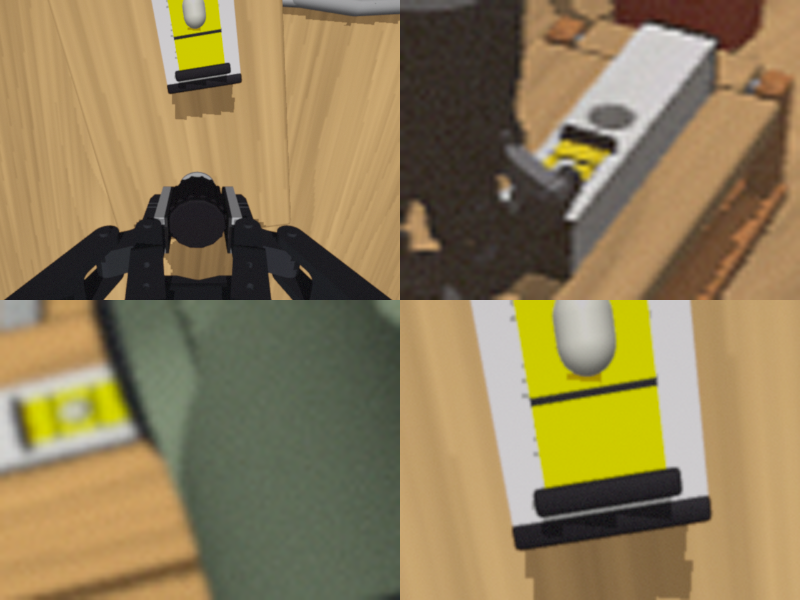

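The bubble is now centred. The top view puts it about +0.5 mm from the vial's centre. The wrist view shows about a 3.5 mm gap from the bubble's end to the line, against 3 mm when exactly centred. The knob is held on its stop at 23 N and the level is untouched, so I'm handing in.

```bash
python3 -c "
from workcell import bot
print(bot.job_done())"
```

```text
the job is handed in; nothing more can be done
None
```

I handed the job in at about 17 s with the level flat on the shelf, the foot knob held down on its stop and the bubble within about 1 mm of centre; the hand-in returned no verdict.

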